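# Pointing check before the drive cage goes down

## Task

The desktop computer is about to be closed up: do the pointing check first, holding the closed fingertips straight above each part, about a finger's breadth or two over it, without touching it, for two full seconds: first the coin battery on the main board, then the middle of the memory module. Then push the raised drive cage gently down with the fingertips on its bare sheet-metal face, without gripping it or touching the hard disk on its other side, until it lies fully down, and move clear. Touch nothing on the main board and leave the things lying around the computer where they are.

Things in the scene. Friction and masses are not known exactly. Their poses are not given: they have to be found in the camera images.
- chassis: Open low desktop computer lying flat, cover off: steel tray 320 (x) x 310 (y) x 90 mm high, black front panel 18 mm thick on its +x end. Fixed. Origin: centre of the underside; x from back panel to front panel, y to the wall with the cage hinge, z up. A power supply fills the back +y corner, 76 mm high. Nothing but the raised cage stands higher than 95 mm.
- board: Main board in the tray, 280 x 190 mm, its upper face 10 mm above the bench, with the processor cooler (80 x 80 mm black fan on fins, 68 mm above the bench, centred at x 72, y -90 mm in the chassis frame), back-panel ports and card slots. Origin: centre of the upper face. Not to be touched.
- battery: Coin battery in its holder on the main board: flat bright steel disc 20 mm across in a round black holder 25 mm across. Origin: underside of the holder, 10 mm above the bench. Not to be touched. It and the heatsink change places from machine to machine.
- battery_top (a point): Centre of the battery's upper face, 16.5 mm above the bench; axes as the chassis.
- memory: Memory module standing on edge in the first of two parallel 140 mm black sockets (the other, 10 mm to -y, is empty): green board 133 mm long along the chassis x, 4.5 mm thick over its black chips, upper edge 46 mm above the bench. Origin: on the main board under the middle of the module. Not to be touched.
- memory_top (a point): Middle of the module's upper edge, 46 mm above the bench; x runs along the module; axes as the chassis.
- heatsink: Square finned aluminium heatsink, 36 x 36 x 14 mm high, on the main board near the battery. Origin: centre of its underside, 10 mm above the bench. Not to be touched.
- cage (a joint): Angle of the drive cage about its hinge, rad: 0 = fully down (flat), about 1.5 = standing up. Starts between 1.42 and 1.58. The hinge is stiff: the cage stays at any angle where it is left and takes about 1 to 7 N near its free edge to push down. At 0 it comes to rest on buffers that give about a millimetre; no click.
- cage_frame: Bare sheet-steel drive cage: 200 mm along the hinge (its x), 170 mm from hinge to free edge (its -y), 34 mm thick (its -z). Origin: hinge axis, mid-length, in the plane of the outer face; z is that face's outward normal. Raised, the outer face looks to the chassis's +y, free edge some 256 mm up; down, it looks up, 86 mm above the bench, over the battery and half the memory.
- cage_hinge (a point): Hinge axis, mid-length, in the plane of the outer face, 86 mm above the bench; axes turn with the cage: as the chassis's when it is down.
- cage_edge (a point): Middle of the cage's free edge, in the plane of the outer face, 170 mm from the hinge axis.
- disk: Hard disk, 147 x 102 x 25 mm, hung under the cage; it looks to the chassis's -y while the cage stands up. Origin: centre of its open face. Not to be touched.
- screwdriver: Loose screwdriver, 190 mm, black handle, lying on the bench on the chassis's -y side. Bystander.
- mouse: Loose black computer mouse, 105 x 60 x 34 mm, on the bench on the chassis's +y side. Bystander.
- spare_drive: Loose flat drive, 100 x 70 x 9.5 mm, on the bench on the chassis's +y side. Bystander.
- screw_pot: Loose small steel bowl, 68 mm across, 30 mm high, on the bench on the chassis's -y side. Bystander.

How it is judged:
By the outcome, as a careful person would: the job done as asked, in the order asked, and still so for the second after the job is handed in, with the robot touching nothing.
It also fails if it takes over 64 s, if anything falls off the work surface, if the arm or the gripper's body presses on something with over 40 N, if the wrist force passes 120 N, or if a joint passes its speed limit or range.

## Robot

A 7-joint arm with a two-finger parallel gripper is mounted at the origin on the work surface. World frame = base frame: x ahead of the robot, y to its left, z up, the work surface at z = 0. Lengths are in m, angles in rad, forces in N, time in s.
With the tool pointing down it reaches from about 0.4 to 0.875 m from the base axis. Payload 19.3 kg.
Tool frame: the origin (TCP) lies at the very end of the fingers, on their centre line; the grasp point (between the pads) lies 19 mm behind it; z points along the fingers, y is the line along which they close (so a half turn about z gives the same grasp; the last joint's range is limited). The gripper opens to 85 mm and grips with 20 to 120 N. Pads are 22 mm wide; open, the fingers measure 114 mm over their backs; the gripper's body (76 mm by 85 mm) begins 54 mm behind the grasp point. The pads swing forward as they close: fully open they stand 13 mm farther back than shut.
Start: joints at [-1.268, 0.521, -0.036, 1.599, 0.021, 1.021, -0.113], TCP at [0.228, 0.582, 0.231] pointing down, gripper open.
Joint ranges: [-2.91, 2.91], [-0.3, 2.13], [-1.5, 1.42], [0.17, 2.43], [-1.26, 4.41], [0.16, 1.93], [-2.52, 2.52]. Speed limits (rad/s): [1.89, 1.89, 2.39, 2.39, 3.01, 3.01, 3.01].

## Interface

Orientations are given as [roll, pitch, yaw] about the fixed x, y, z axes, in that order (R = Rz(yaw) Ry(pitch) Rx(roll)).
In Python, from workcell import monitor, optics, workorder gives the robot as it stands.
- The arm moves only by the tool apply_moves, never from a script. Its arguments are lists of equal length, an entry for each row: "linear": the shift along the tool's x, y, z each as a share of 0.1 m, from -1 to 1, a list of three; "delta_rot": the turn, a rotation vector about the tool's x, y, z each as a share of 120 degrees, from -1 to 1, a list of three. A call has exactly 5 rows; each row is the pose to reach, as a shift and turn from the pose commanded when the call began, along the tool's axes at that moment; what a row does not reach only later rows make up. A row lasts 1/12 s, in which the tool goes at most 41.7 mm and 7.16 degrees, less where a joint would pass 70% of its speed; a pose out of reach is approached as far as the arm can. A call with a number of a shift or a turn outside -1 to 1 is refused whole. A call with a gripper value outside its range is refused whole. "gripper" is the opening, from -1 (shut) to 1 (fully open), set as the call begins (left out, the last holds). The fingers move at their own pace and stop on an object; "force" is the grip in N (left out, the last holds). Time passes only in rows, so rows that repeat a pose let the fingers close, or fill a call up. It gives the time, the measured TCP pose, the force, the opening and the grip force at its end, in the units of the state.
- monitor.observe(): the state, without advancing time (a new reading comes with each control period).
- optics.grab_frame(name): name is "scene" or "top" or "wrist"; returns (picture, depth): 420x560x3 uint8, red, green, blue; 420x560 float32, m along the optical axis (not along the pixel's ray), 0 where there is no reading.
- optics.camera_info(name): a dict with "fx", "fy", "cx", "cy" (pixels), "D" ([k1, k2, p1, p2, k3] as OpenCV has them; the pictures are not rectified), "rvec" (rotation vector, rad) and "tvec" (3), from world to camera coordinates, as OpenCV has them; the wrist camera has in their place "T_tool_cam" (4x4, takes a point from camera to tool coordinates, whose origin is the TCP and whose axes are the flange's). Camera axes: x right, y down, z forward; pixel columns grow to the right and rows downward; lengths in m; the calibration is good to about 2 mm. A picture is of the moment at which its call begins: read the wrist's pose just before it. camera_info takes no time and is no camera call.
- workorder.job_done(): hands the job in; it is judged then, once.
The state is a dict: "clock": time; "qpos": joint angles; "qd": joint speeds; "joint_efforts": joint torques, N m; "position": TCP position; "tool_rot": TCP orientation; "force": force on the tool from outside, world axes, zero at the start; "moment": the same for the moment, N m; "grip_width": finger opening in m; "finger_force": force on a finger pad.
Only numpy, scipy, OpenCV 4.12 (cv2) and the standard library are available. Lean on these libraries where they do the work, as an engineer would, in place of code of your own. Each camera call takes 0.05 s, during which the arm holds its last target. There are 200 camera calls.

## Working session

There is one attempt and no reset: what is moved stays moved. The work goes in short steps, Python scripts to look and compute and a tool call to move; the robot and the scene stay as the last step left them, time stands still between calls to the robot, and variables do not carry over. Pictures are saved under pics/ and viewed, at most 10 in all, crops included, and the job is handed in when it is done.

Besides the shell and the picture viewer there is one more tool, called as name(argument=value, ...) on one line, values as JSON. apply_moves: Moves the arm, as the interface text tells. Its arguments: {"type":"object","properties":{"linear":{"type":"array"},"delta_rot":{"type":"array"},"gripper":{"type":"number"},"force":{"type":"number"}},"required":["linear","delta_rot"]}

```bash
mkdir -p pics; cat > h.py <<'E'
import numpy as np,cv2
from workcell import monitor,optics,workorder
def grab(n,f):
    im,d=optics.grab_frame(n); cv2.imwrite('pics/'+f+'.png',im[:,:,::-1]); np.savez('pics/'+f+'.npz',im=im,d=d); return im,d
def cam(n):
    c=optics.camera_info(n); K=np.array([[c['fx'],0,c['cx']],[0,c['fy'],c['cy']],[0,0,1.]]); return c,K
def ray(n,uv):
    c,K=cam(n); R=cv2.Rodrigues(np.array(c['rvec'],float))[0]; t=np.array(c['tvec'],float).ravel()
    p=cv2.undistortPoints(np.array(uv,float).reshape(-1,1,2),K,np.array(c['D'],float)).reshape(-1,2)
    d=np.c_[p,np.ones(len(p))]@R; return -R.T@t,d
def onz(n,uv,z):
    o,d=ray(n,uv); z=np.broadcast_to(z,len(d)); return o+d*((z-o[2])/d[:,2])[:,None]
def cloud(n,d):
    v,u=np.mgrid[0:d.shape[0],0:d.shape[1]]; o,r=ray(n,np.stack([u,v],-1).reshape(-1,2))
    return (o+r*d.reshape(-1,1)).reshape(d.shape+(3,))
E
python3 - <<'E'
from h import *
s=monitor.observe(); print({k:np.round(v,3) for k,v in s.items()})
for n in('scene','top'): grab(n,n)
a=np.hstack([cv2.imread('pics/scene.png'),cv2.imread('pics/top.png')])
for n in('scene','top'):
    o,d=ray(n,[[280,210]]);print(n,o,d)
E
```

```text
{'clock': np.float64(0.0), 'qpos': array([-1.268,  0.522, -0.036,  1.6  ,  0.021,  1.021, -0.113]), 'qd': array([-0.   , -0.001,  0.002,  0.   ,  0.001, -0.001, -0.001]), 'joint_efforts': array([ 1.0000e-03, -9.2709e+01,  1.9810e+00, -3.6995e+01,  1.8000e-02,
        8.0000e-03,  0.0000e+00]), 'position': array([0.228, 0.582, 0.231]), 'tool_rot': array([-3.141,  0.   ,  2.769]), 'force': array([ 0.594, -0.794, -0.8  ]), 'moment': array([ 0.028, -0.001, -0.103]), 'finger_force': np.float64(0.0), 'grip_width': np.float64(0.085)}
scene [0.27212222 0.44183516 1.12943687] [[ 0.23436626 -0.3704435  -0.89890961]]
top [0.45512788 0.00421592 1.12302491] [[ 0.07435152  0.02573114 -0.99693104]]
```

View pics/top.png

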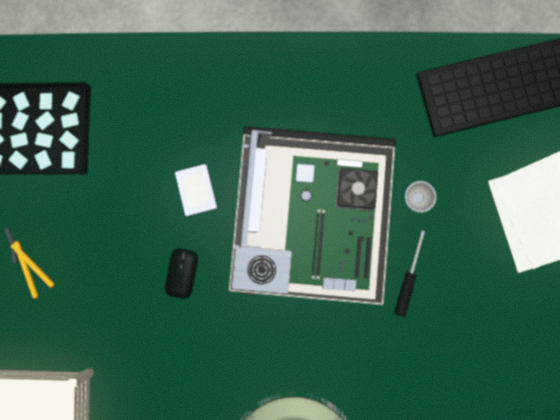

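View pics/scene.png

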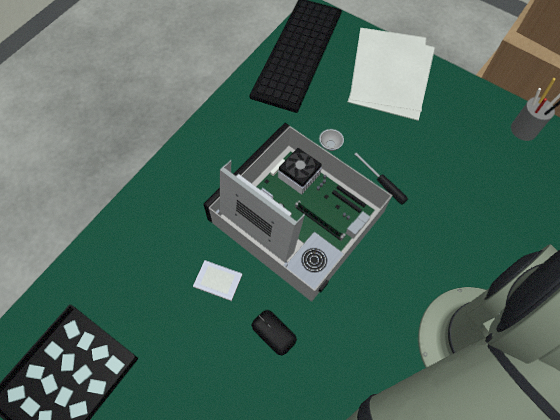

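The top view shows the chassis at (230-395, 128-303), with its front panel at the top (+x). The battery is near (306,195), the heatsink near (305,173), the memory along (319,209-277), the raised cage at (258,130-235) and the power supply at (262,270). The scene view shows the cage standing, with its bare face towards +y. Next I'll zoom in on the top view.

```bash
python3 - <<'E'
from h import *
im=cv2.imread('pics/top.png')
c=im[120:310,225:405]; c=cv2.resize(c,None,fx=3.15,fy=3.15,interpolation=cv2.INTER_CUBIC)
cv2.imwrite('pics/crop.png',c)
z=np.load('pics/top.npz'); P=cloud('top',z['d'])
for uv in [(306,195),(305,173),(318,243),(262,250),(258,145),(258,180),(392,200),(358,186),(450,300)]: print(uv,P[uv[1],uv[0]].round(4))
im=z['im'].astype(int)
# bright disc
sub=im[185:206,296:317]; print(sub.sum(2)//3)
E
```

```text
(306, 195) [ 0.5709 -0.0237  0.0142]
(305, 173) [ 0.6198 -0.0214  0.0115]
(318, 243) [ 0.4665 -0.0503  0.0095]
(262, 250) [0.4508 0.0676 0.0757]
(258, 145) [0.6574 0.0741 0.1312]
(258, 180) [0.5743 0.0663 0.2328]
(392, 200) [ 0.562  -0.2135  0.0021]
(358, 186) [ 0.5842 -0.1299  0.071 ]
(450, 300) [ 0.3438 -0.3391  0.    ]
[[ 94  96  97  95  98  98  97  94  97  95  92  97  96  94  92  98  96  94
   93  92  93]
 [ 98  98  97  92  95  92  95  99  99  98  96  94  94  92  95  97  90  93
   94  98  93]
 [ 96  96  94  96  96  95  99  93  95  92  92  94  97  97  96  89  94  99
   94  94  93]
 [ 96  96  98  99  96  99  94  93  93  86  89  87  90  95  94  94  96  92
   97  97  92]
 [ 92  97  97  95  98  98  95  90  89  83  86  82  91  91  95  95  95  95
   89  93  92]
 [ 94  96  98  97  95  89  94 101 109 107 106 102 100  94  92  96  93  94
   98  95  96]
 [ 94  96  93  95  94  94 102 129 151 164 154 147 136 109  96  96  92  93
   91  93  91]
 [ 95  99  94  95  93 100 129 157 185 191 189 181 171 143 107  97  91  94
   93  94  93]
 [100  95  96  98  96 119 152 183 195 198 198 199 190 172 137 10
[... 393 characters left out ...]
3  90  91  98 132 165 183 195 192 186 173 147 113  93  94  92
   96  93  92]
 [ 98  98  95  94  95  89 100 123 144 156 163 154 137 112  95  94  99  92
   90  93  90]
 [ 92  97  93  93  92  88  86  94 104 118 120 110 102  92  89  95  93  93
   93  94  92]
 [100  97  96 100  94  93  92  88  93  92  91  90  93  88  98  95  95  92
   93  95  89]
 [ 91  88  94  95  96  97  96  94  91  90  85  85  93  93  96  92  95  95
   94  93  95]
 [ 93  98  95  97  96  91  96  90  96  97  94  95  96  96  95  98  94  92
   91  93  95]
 [ 97  92  93  97  96  93  98  91  96  91  93  94  94  94  96  94  95  93
   94  90  90]
 [ 96  95  95  95  94  95  96  92  95  94  94  93  93  92  96  92  89  91
   94  93  90]]
```

View pics/crop.png

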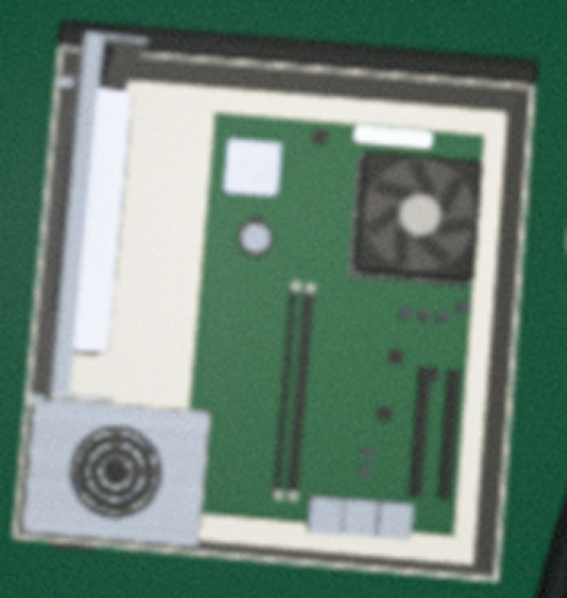

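The zoom shows the battery disc at crop (255,238), the heatsink at (252,167), and the +y memory strip, which holds the module, running from (295,287) to (279,495). The empty socket is to its right. The cooler hub is at (420,214), and the rim corners are near (63,45), (532,87), (497,578) and (14,540).

```bash
python3 - <<'E'
from h import *
z=np.load('pics/top.npz'); im=z['im'].astype(int)
pc=lambda a:np.array(a,float)/3.15+[225,120]-.34
C=onz('top',pc([(63,45),(532,87),(497,578),(14,540)]),.09); print('rim',C.round(4))
print('lens',[np.linalg.norm(C[i]-C[(i+1)%4]).round(4) for i in range(4)])
for a,b in((3,0),(2,1)): d=C[b]-C[a]; print('yaw x',np.arctan2(d[1],d[0]))
for a,b in((1,0),(2,3)): d=C[b]-C[a]; print('yaw y',np.arctan2(-d[0],d[1]))
g=im.sum(2)/3; v,u=np.mgrid[185:206,296:317]; w=np.clip(g[185:206,296:317]-115,0,None)
b=[(u*w).sum()/w.sum(),(v*w).sum()/w.sum()]; bt=onz('top',[b],.0165); print('bat',b,bt)
M=onz('top',pc([(295,287),(279,495)]),.028); M2=onz('top',pc([(310,288),(292,495)]),.028);print('mem',M,M.mean(0),M2.mean(0),np.linalg.norm(M[1]-M[0]),np.arctan2(*(M[0]-M[1])[[1,0]]))
print('fan',onz('top',pc([(420,214)]),.068))
# scene cloud: cage face
s=np.load('pics/scene.npz'); P=cloud('scene',s['d']).reshape(-1,3)
q=P[(P[:,2]>.11)&(P[:,2]<.3)&(P[:,0]>.45)&(P[:,0]<.78)&(P[:,1]>-.05)&(P[:,1]<.2)]
print(len(q),q.min(0),q.max(0))
c=q.mean(0);
for _ in range(5):
    U,S,V=np.linalg.svd(q-c,full_matrices=False); n=V[2]*np.sign(V[2][1]); r=(q-c)@n; k=abs(r)<.006; q=q[k]; c=q.mean(0)
print('plane',n,c,len(q),'elev',np.arcsin(n[2]),q.min(0),q.max(0))
bd=im[240:248,300:335].tolist()
print(np.array(im[236,306:332]).tolist())
E
```

```text
rim [[ 0.6888  0.1047  0.09  ]
 [ 0.662  -0.2006  0.09  ]
 [ 0.3459 -0.1758  0.09  ]
 [ 0.3677  0.1324  0.09  ]]
lens [np.float64(0.3065), np.float64(0.3171), np.float64(0.309), np.float64(0.3223)]
yaw x -0.08618445904034709
yaw x -0.07847448798484774
yaw y -0.08754361827283648
yaw y -0.07059509725669899
bat [np.float64(305.7108068097705), np.float64(195.02931162102144)] [[ 0.57063005 -0.02303237  0.0165    ]]
mem [[ 0.53553407 -0.04993944  0.028     ]
 [ 0.39424902 -0.03938528  0.028     ]] [ 0.46489154 -0.04466236  0.028     ] [ 0.46460376 -0.05417717  0.028     ] 0.14167871082631942 -0.07456269442164908
fan [[ 0.58126906 -0.13028444  0.068     ]]
3598 [0.45554281 0.0446046  0.11009315] [0.65811603 0.11211686 0.25932139]
plane [0.07557718 0.9854412  0.1522949 ] [0.56026243 0.09293732 0.18695967] 2650 elev 0.15288984447282983 [0.45770842 0.06948956 0.11009315] [0.65811603 0.11211686 0.25932139]
[[70, 115, 86], [69, 117, 83], [68, 118, 85], [69, 115, 85], [62, 113, 81], [71, 120, 88], [66, 115, 81], [64, 111, 80], [63, 102, 78], [58, 82, 67], [55, 81, 66], [59, 90, 70], [60, 94, 73], [61, 90, 69], [62, 75, 64], [61, 72, 66], [67, 88, 71], [68, 103, 79], [64, 111, 76], [71, 118, 86], [66, 115, 81], [68, 119, 84], [66, 116, 84], [66, 115, 84], [61, 112, 81], [64, 115, 82]]
```

```bash
python3 - <<'E'
from h import *
im=cv2.imread('pics/scene.png')
c=im[115:305,200:400]; cv2.imwrite('pics/crop2.png',cv2.resize(c,None,fx=3.15,fy=3.15,interpolation=cv2.INTER_CUBIC))
E
```

```text
(no output)
```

View pics/crop2.png

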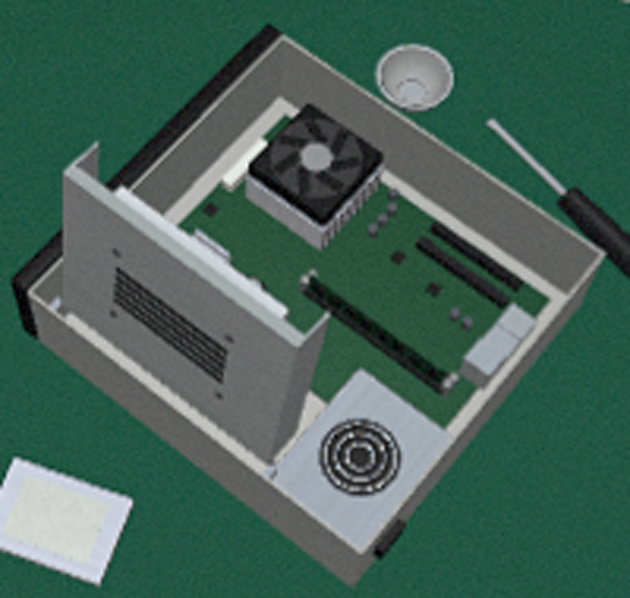

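The scene crop shows the cage standing at an angle of about 1.42, with its bare +y face clear. The module is in the +y socket. The fan and rim fits agree on a chassis origin of (0.516, -0.035) and a yaw of -0.078. I'll work out the first moves: close, lift, turn.

```bash
cat >> h.py <<'E'
from scipy.spatial.transform import Rotation as Ro
O=np.array([.5163,-.0349,0]); RC=Ro.from_euler('z',-.0785).as_matrix()
def rel(p):  # tool-axis shift as share of 0.1 m from the current pose
    s=monitor.observe(); R=Ro.from_euler('xyz',s['tool_rot']).as_matrix(); return (R.T@(np.array(p)-s['position'])/.1).round(3)
def st():
    s=monitor.observe(); print(s['clock'].round(2),s['position'].round(4),s['tool_rot'].round(3),s['force'].round(2),'chas',(RC.T@(s['position']-O)).round(4))
E
python3 - <<'E'
from h import *
print(np.array(optics.camera_info('wrist')['T_tool_cam']).round(3))
st(); print('bat chas',RC.T@([.5706,-.023,.0165]-O),'mem',RC.T@([.4648,-.044,.046]-O))
print(rel([.5706,-.023,.35]))
E
```

```text
[[ 0.001 -0.945 -0.328  0.084]
 [ 1.     0.001  0.     0.   ]
 [ 0.    -0.328  0.945 -0.143]
 [ 0.     0.     0.     1.   ]]Traceback (most recent call last):
  File "<stdin>", line 3, in <module>
  File "h.py", line 21, in st
    s=monitor.observe(); print(s['clock'].round(2),s['position'].round(4),s['tool_rot'].round(3),s['force'].round(2),'chas',(RC.T@(s['position']-O)).round(4))
                               ^^^^^^^^^^^^^^^^
AttributeError: 'float' object has no attribute 'round'
```

apply_moves(linear=[[0,0,-0.3],[0,0,-0.6],[0,0,-0.9],[0,0,-1],[0,0,-1]], delta_rot=[[0,0,-0.04],[0,0,-0.08],[0,0,-0.12],[0,0,-0.141],[0,0,-0.141]], gripper=-1)

```text
clock: 0.52
position: [0.228, 0.5828, 0.334]
tool_rot: [3.138, 0.001, 3.067]
force: [-0.3, 0.7, -0.4]
grip_width: 0.0257
finger_force: 0.0
```

```bash
python3 - <<'E'
from h import *
st(); print(rel([.5706,-.023,.35]))
E
```

```text
Traceback (most recent call last):
  File "h.py", line 21, in st
    s=monitor.observe(); print(s['clock'].round(2),s['position'].round(4),s['tool_rot'].round(3),s['force'].round(2),'chas',(RC.T@(s['position']-O)).round(4))
                               ^^^^^^^^^^^^^^^^
AttributeError: 'float' object has no attribute 'round'
```

```bash
sed -i "s/s\['clock'\].round(2),s\['position'\].round(4),s\['tool_rot'\].round(3),s\['force'\].round(2)/*[np.round(s[k],4) for k in ('clock','position','tool_rot','force','qpos')]/" h.py
python3 - <<'E'
from h import *
st(); print('bat chas',RC.T@([.5706,-.023,.0165]-O),'mem',RC.T@([.4648,-.044,.046]-O))
print(rel([.5706,-.023,.35]))
E
```

```text
0.5167 [0.228  0.5828 0.334 ] [3.1378e+00 8.0000e-04 3.0667e+00] [-0.2681  0.675  -0.4371] [-1.2245  0.4389 -0.1011  1.4641  0.0455  1.2369  0.1651] chas [-0.3358  0.5932  0.334 ]
bat chas [0.05319959 0.01612153 0.0165    ] mem [-0.05062779 -0.01311058  0.046     ]
[-3.87  -5.784 -0.179]
```

apply_moves(linear=[[-0.1,-0.15,0],[-0.25,-0.37,-0.05],[-0.4,-0.6,-0.1],[-0.53,-0.8,-0.15],[-0.645,-0.964,-0.17]], delta_rot=[[0,0,0],[0,0,0],[0,0,0],[0,0,0],[0,0,0]])

```text
clock: 0.93
position: [0.2853, 0.4791, 0.3479]
tool_rot: [-3.141, -0.0, 3.062]
force: [0.1, -0.1, 0.5]
grip_width: 0.0
finger_force: 0.0
```

apply_moves(linear=[[-0.13,-0.19,0],[-0.26,-0.38,0],[-0.39,-0.58,0],[-0.52,-0.77,0],[-0.645,-0.964,0]], delta_rot=[[0,0,0],[0,0,0],[0,0,0],[0,0,0],[0,0,0]])

```text
clock: 1.35
position: [0.3416, 0.3785, 0.3473]
tool_rot: [-3.14, -0.001, 3.063]
force: [0.9, -0.1, -0.7]
grip_width: -0.0
finger_force: 0.0
```

apply_moves(linear=[[-0.13,-0.19,0],[-0.26,-0.38,0],[-0.39,-0.58,0],[-0.52,-0.77,0],[-0.645,-0.964,0]], delta_rot=[[0,0,0],[0,0,0],[0,0,0],[0,0,0],[0,0,0]])

```text
clock: 1.77
position: [0.3983, 0.2774, 0.3474]
tool_rot: [-3.141, -0.001, 3.063]
force: [0.7, 0.2, -0.9]
grip_width: -0.0
finger_force: 0.0
```

apply_moves(linear=[[-0.13,-0.19,0],[-0.26,-0.38,0],[-0.39,-0.58,0],[-0.52,-0.77,0],[-0.645,-0.964,0]], delta_rot=[[0,0,0],[0,0,0],[0,0,0],[0,0,0],[0,0,0]])

```text
clock: 2.18
position: [0.4551, 0.1764, 0.3474]
tool_rot: [-3.141, -0.001, 3.063]
force: [0.2, 1.5, 0.9]
grip_width: 0.0001
finger_force: 0.0
```

apply_moves(linear=[[-0.13,-0.19,0],[-0.26,-0.38,0],[-0.39,-0.58,0],[-0.52,-0.77,0],[-0.645,-0.964,0]], delta_rot=[[0,0,0],[0,0,0],[0,0,0],[0,0,0],[0,0,0]])

```text
clock: 2.6
position: [0.5119, 0.0754, 0.3473]
tool_rot: [-3.141, -0.001, 3.063]
force: [0.6, 0.1, -0.1]
grip_width: -0.0
finger_force: 0.0
```

apply_moves(linear=[[-0.13,-0.19,0],[-0.26,-0.38,0],[-0.39,-0.58,0],[-0.52,-0.77,0],[-0.645,-0.964,0]], delta_rot=[[0,0,0],[0,0,0],[0,0,0],[0,0,0],[0,0,0]])

```text
clock: 3.02
position: [0.5688, -0.0256, 0.3472]
tool_rot: [-3.141, -0.001, 3.063]
force: [0.1, 0.5, 0.3]
grip_width: -0.0002
finger_force: 0.0
```

```bash
python3 - <<'E'
from h import *
st(); s=monitor.observe(); T=np.eye(4); T[:3,:3]=Ro.from_euler('xyz',s['tool_rot']).as_matrix(); T[:3,3]=s['position']
grab('scene','s2'); im,d=grab('wrist','w2'); np.save('pics/w2T.npy',T); st()
print(rel([.5706,-.023,.0435]))
cv2.imwrite('pics/both.png',cv2.resize(np.hstack([cv2.imread('pics/s2.png')[:,60:560],cv2.imread('pics/w2.png')]),None,fx=.75,fy=.75))
E
```

```text
3.0167 [ 0.5688 -0.0256  0.3472] [-3.1412e+00 -1.4000e-03  3.0627e+00] [0.0699 0.5171 0.2694] [-0.2529  0.3383  0.263   1.6046 -0.0919  1.2124  1.5202] chas [0.0516 0.0134 0.3472]
3.1167 [ 0.5692 -0.0281  0.347 ] [-3.1396e+00 -1.4000e-03  3.0587e+00] [-0.939  -0.4367  0.0952] [-0.2507  0.3395  0.2651  1.6039 -0.0914  1.2122  1.52  ] chas [0.0522 0.0109 0.347 ]
[-0.014  0.058  3.034]
```

View pics/both.png

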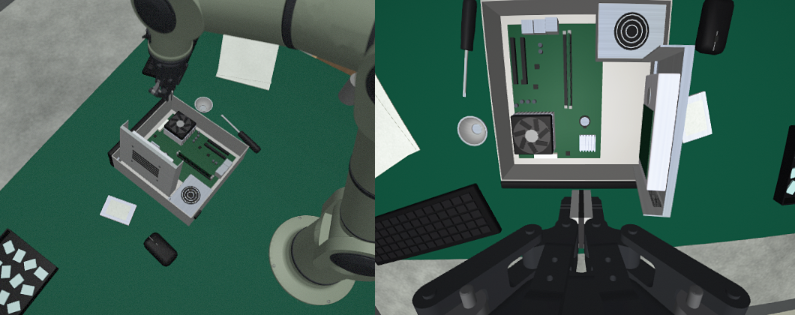

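The scene view shows the arm well above the cage. In the wrist view the battery is near (585,122) and the module is the right-hand strip at about (570,70), in the combined picture. The gripper linkage spreads wide along the closing line, so I'll measure its extent from wrist depth and cross-check the targets.

```bash
python3 - <<'E'
from h import *
z=np.load('pics/w2.npz'); im,d=z['im'],z['d']; T=np.load('pics/w2T.npy')
c,K=cam('wrist'); X=np.array(c['T_tool_cam'])
v,u=np.mgrid[0:420,0:560]; uv=np.stack([u,v],-1).reshape(-1,1,2).astype(float)
p=cv2.undistortPoints(uv,K,np.array(c['D'],float)).reshape(-1,2); r=np.c_[p,np.ones(len(p))]
Q=(r*d.reshape(-1,1))@X[:3,:3].T+X[:3,3]
k=(d.reshape(-1)>0)&(Q[:,2]<.03)&(abs(Q[:,1])<.2); G=Q[k]
for a in np.arange(-.14,.03,.02):
    s=G[(G[:,2]>=a)&(G[:,2]<a+.02)]
    if len(s)>5: print(a.round(2),len(s),s[:,:2].min(0).round(3),s[:,:2].max(0).round(3))
# battery & memory in wrist picture
W=T[:3,:3]@X[:3,:3]; o=T[:3,:3]@X[:3,3]+T[:3,3]
def on(px,h):
    q=cv2.undistortPoints(np.array(px,float).reshape(-1,1,2),K,np.array(c['D'],float)).reshape(-1,2)
    dd=np.c_[q,np.ones(len(q))]@W.T; return o+dd*((h-o[2])/dd[:,2])[:,None]
b=on([((585-375)/.75,121/.75)],.0165); print('bat',b, RC.T@(b[0]-O))
g=im[145:178,265:300].astype(int).sum(2)//3; vv,uu=np.mgrid[145:178,265:300]
w=(g>150); n,l,s_,ce=cv2.connectedComponentsWithStats(w.astype(np.uint8))
for i in range(1,n): print(s_[i],ce[i]+[265,145],on([ce[i]+[265,145]],.0165))
cv2.imwrite('pics/w2c.png',cv2.resize(cv2.cvtColor(im[20:240,160:380],cv2.COLOR_RGB2BGR),None,fx=2.7,fy=2.7,interpolation=cv2.INTER_CUBIC))
np.savez('pics/w2m.npz',W=W,o=o)
E
```

```text
-0.1 18762 [-0.005 -0.062] [0.021 0.062]
-0.08 13483 [-0.013 -0.058] [0.018 0.057]
-0.06 7492 [-0.013 -0.041] [0.014 0.041]
-0.04 1453 [-0.011 -0.015] [0.012 0.016]
-0.02 784 [ 0.005 -0.014] [0.011 0.014]
bat [[ 0.56983025 -0.01696316  0.0165    ]] [0.0519588  0.02207941 0.0165    ]
[  9  11  12  12 105] [279.05714286 161.5047619 ] [[ 0.56999135 -0.01851473  0.0165    ]]
```

View pics/w2c.png

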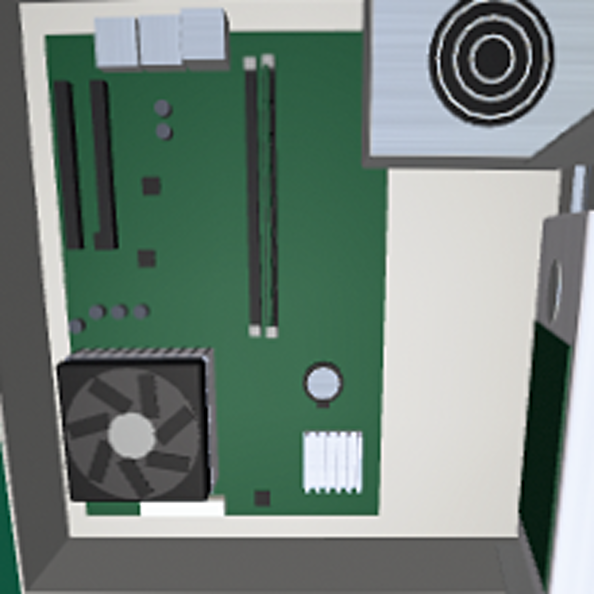

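The wrist crop confirms the layout: battery (323,383), module strip (270,60-332) and heatsink (332,462). The linkage is ±62 mm wide. Before descending beside the cage, I'll measure how far the wrist extends towards it and where the disk and cage stand.

```bash
python3 - <<'E'
from h import *
P=cloud('scene',np.load('pics/s2.npz')['d']).reshape(-1,3); T=[.569,-.0265,.347]
Q=(P-T)@RC
for a in np.arange(0,.42,.03):
    s=Q[(Q[:,2]>=a)&(Q[:,2]<a+.03)&(abs(Q[:,0])<.25)&(abs(Q[:,1])<.2)]
    if len(s)>5: print('arm',a.round(2),len(s),'x',s[:,0].min().round(3),s[:,0].max().round(3),'y',s[:,1].min().round(3),np.percentile(s[:,1],[95,100]).round(3))
for n,f in(('top','top'),('scene','scene')):
    P=cloud(n,np.load(f'pics/{f}.npz')['d']).reshape(-1,3); Q=(P-O)@RC
    for a in np.arange(.1,.27,.03):
        s=Q[(Q[:,2]>=a)&(Q[:,2]<a+.03)&(abs(Q[:,0])<.16)&(abs(Q[:,1])<.16)]
        if len(s)>5: print(n,a.round(2),len(s),'y',np.percentile(s[:,1],[0,2,5]).round(3),s[:,0].min().round(3),s[:,0].max().round(3))
m=np.load('pics/w2m.npz'); c,K=cam('wrist')
q=cv2.undistortPoints(np.array([[[260.,92.6]]]),K,np.array(c['D'],float)).reshape(-1,2)
for h in(.02,.046):
    dd=np.r_[q[0],1]@m['W'].T; print('mem',m['o']+dd*(h-m['o'][2])/dd[2])
E
```

```text
arm 0.0 85 x -0.014 0.005 y -0.013 [0.014 0.015]
arm 0.03 171 x -0.016 0.01 y -0.036 [0.03  0.036]
arm 0.06 291 x -0.019 0.01 y -0.061 [0.06  0.062]
arm 0.09 354 x -0.022 0.01 y -0.06 [0.06  0.063]
arm 0.12 352 x -0.039 0.023 y -0.016 [0.038 0.041]
arm 0.15 450 x -0.04 0.023 y -0.017 [0.038 0.039]
arm 0.18 548 x -0.049 0.034 y -0.032 [0.048 0.05 ]
arm 0.21 835 x -0.049 0.033 y -0.021 [0.047 0.052]
arm 0.24 597 x -0.048 0.033 y 0.0 [0.047 0.053]
arm 0.27 442 x -0.071 0.042 y 0.05 [0.06  0.063]
arm 0.3 1331 x -0.109 0.052 y 0.031 [0.066 0.067]
arm 0.33 2025 x -0.19 0.034 y 0.026 [0.066 0.068]
arm 0.36 2411 x -0.25 -0.015 y 0.023 [0.052 0.062]
arm 0.39 2690 x -0.25 -0.092 y 0.033 [0.045 0.048]
top 0.1 64 y [0.108 0.109 0.11 ] -0.065 0.132
top 0.13 74 y [0.102 0.105 0.106] -0.061 0.133
top 0.16 86 y [0.099 0.1   0.102] -0.065 0.133
top 0.19 118 y [0.096 0.098 0.1  ] -0.061 0.133
top 0.22 1037 y [0.091 0.096 0.097] -0.066 0.133
top 0.25 712 y [0.091 0.103 0.113] -0.066 0.134
scene 0.1 507 y [0.106 0.116 0.128] -0.069 0.131
scene 0.13 536 y [0.101 0.111 0.125] -0.069 0.132
scene 0.16 594 y [0.097 0.108 0.121] -0.068 0.132
scene 0.19 644 y [0.093 0.101 0.115] -0.068 0.132
scene 0.22 966 y [0.089 0.095 0.097] -0.069 0.134
scene 0.25 515 y [0.093 0.102 0.112] -0.068 0.133
mem [ 0.46224064 -0.03950287  0.02      ]
mem [ 0.46351943 -0.03836022  0.046     ]
```

apply_moves(linear=[[-0.01,0.07,0.15],[-0.01,0.07,0.35],[-0.01,0.07,0.55],[-0.01,0.07,0.75],[-0.01,0.07,0.95]], delta_rot=[[0,0,0],[0,0,0],[0,0,0],[0,0,0],[0,0,0]])

```text
clock: 3.53
position: [0.5695, -0.0173, 0.2515]
tool_rot: [-3.141, -0.001, 3.063]
force: [-0.2, 0.8, -0.4]
grip_width: 0.0003
finger_force: 0.0
```

apply_moves(linear=[[0,0,0.2],[0,0,0.4],[0,0,0.6],[0,0,0.7],[0,0,0.8]], delta_rot=[[0,0,0],[0,0,0],[0,0,0],[0,0,0],[0,0,0]])

```text
clock: 3.95
position: [0.5696, -0.0174, 0.172]
tool_rot: [-3.141, -0.002, 3.064]
force: [0.8, -0.1, 0.5]
grip_width: 0.0
finger_force: 0.0
```

```bash
python3 - <<'E'
from h import *
st(); print(rel([.5703,-.0215,.0425]))
E
```

```text
3.95 [ 0.5696 -0.0174  0.172 ] [-3.1413e+00 -1.5000e-03  3.0637e+00] [ 0.7609 -0.0604  0.5101] [-0.2287  0.5167  0.2169  1.8136 -0.1447  0.8282  1.5519] chas [0.0518 0.0216 0.172 ]
[-0.012 -0.04   1.295]
```

apply_moves(linear=[[0,-0.04,0.15],[-0.01,-0.04,0.3],[-0.01,-0.04,0.45],[-0.01,-0.04,0.6],[-0.01,-0.04,0.7]], delta_rot=[[0,0,0],[0,0,0],[0,0,0],[0,0,0],[0,0,0]])

```text
clock: 4.37
position: [0.5706, -0.0216, 0.1022]
tool_rot: [-3.142, -0.001, 3.064]
force: [-0.3, -0.6, 0.4]
grip_width: -0.0003
finger_force: 0.0
```

apply_moves(linear=[[0,0,0.1],[0,0,0.2],[0,0,0.3],[0,0,0.4],[0,0,0.45]], delta_rot=[[0,0,0],[0,0,0],[0,0,0],[0,0,0],[0,0,0]])

```text
clock: 4.78
position: [0.5706, -0.0217, 0.057]
tool_rot: [-3.141, -0.001, 3.064]
force: [-0.9, 0.7, -0.8]
grip_width: 0.0
finger_force: 0.0
```

```bash
python3 - <<'E'
from h import *
st(); print(rel([.5703,-.0215,.0425]))
im,d=grab('wrist','w3'); grab('scene','s3'); st()
cv2.imwrite('pics/both3.png',cv2.resize(np.hstack([cv2.imread('pics/s3.png')[0:420,60:480],cv2.imread('pics/w3.png')]),None,fx=.8,fy=.8))
E
```

```text
4.7833 [ 0.5706 -0.0217  0.057 ] [-3.1415e+00 -9.0000e-04  3.0641e+00] [-0.9214  0.7159 -0.7938] [-0.1825  0.6879  0.166   1.8745 -0.1883  0.5951  1.5961] chas [0.0531 0.0174 0.057 ]
[0.003 0.002 0.145]
4.8833 [ 0.5705 -0.0218  0.0574] [-3.1414e+00 -1.2000e-03  3.0640e+00] [ 0.3116  0.1017 -0.3294] [-0.1826  0.6873  0.1663  1.8743 -0.1881  0.5963  1.5959] chas [0.053  0.0173 0.0574]
```

View pics/both3.png

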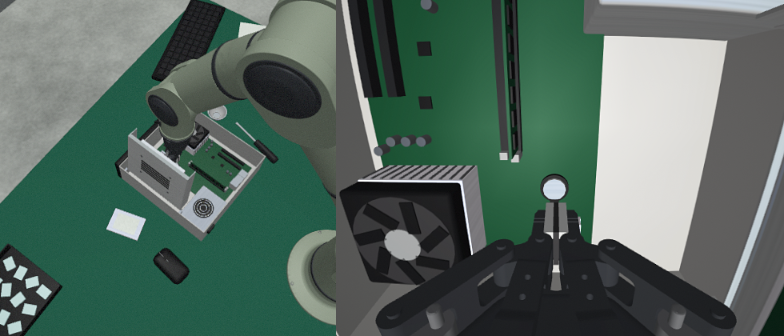

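The wrist view shows the fingertips just behind the battery disc (554,188). The cage is clear on the right. I'll refine the battery position from this steady view.

```bash
python3 - <<'E'
from h import *
im=np.load('pics/w3.npz')['im']; c,K=cam('wrist'); X=np.array(c['T_tool_cam'])
R=Ro.from_euler('xyz',[-3.1415,-.001,3.0641]).as_matrix(); t=np.array([.5705,-.0217,.0572]); W=R@X[:3,:3]; o=R@X[:3,3]+t
def on(px,h):
    q=cv2.undistortPoints(np.array(px,float).reshape(-1,1,2),K,np.array(c['D'],float)).reshape(-1,2)
    dd=np.c_[q,np.ones(len(q))]@W.T; return o+dd*((h-o[2])/dd[:,2])[:,None]
g=im[215:260,250:295].astype(int).sum(2)//3; n,l,s,ce=cv2.connectedComponentsWithStats((g>140).astype(np.uint8))
for i in range(1,n):
    if s[i][4]>30: 
        x,y,w,h,a=s[i]; print(s[i]); cx=250+x+w/2-.5; top=215+y
        print('L,R,top',on([[250+x-.5,235],[250+x+w-.5,235],[cx,top-.5]],.0165).round(4))
for p in([(503-336)/.8,157/.8],[(515-336)/.8,158/.8]): print('latch',on([p],.022).round(4))
E
```

```text
[  9   9  28  25 561]
L,R,top [[ 0.5693 -0.0326  0.0165]
 [ 0.5708 -0.0134  0.0165]
 [ 0.5615 -0.0223  0.0165]]
latch [[ 0.5375 -0.0612  0.022 ]]
latch [[ 0.5391 -0.0517  0.022 ]]
```

apply_moves(linear=[[0,-0.01,0.04],[0,-0.01,0.08],[0,-0.01,0.12],[0,-0.01,0.15],[0,-0.01,0.15]], delta_rot=[[0,0,0],[0,0,0],[0,0,0],[0,0,0],[0,0,0]])

```text
clock: 5.3
position: [0.5706, -0.0227, 0.0427]
tool_rot: [-3.142, -0.001, 3.064]
force: [0.2, -0.4, 0.3]
grip_width: 0.0004
finger_force: 0.0
```

apply_moves(linear=[[0,0,0],[0,0,0],[0,0,0],[0,0,0],[0,0,0]], delta_rot=[[0,0,0],[0,0,0],[0,0,0],[0,0,0],[0,0,0]])

```text
clock: 5.72
position: [0.5709, -0.0227, 0.0434]
tool_rot: [-3.142, 0.0, 3.064]
force: [-0.9, -1.6, 0.1]
grip_width: -0.0001
finger_force: 0.0
```

apply_moves(linear=[[0,0,0],[0,0,0],[0,0,0],[0,0,0],[0,0,0]], delta_rot=[[0,0,0],[0,0,0],[0,0,0],[0,0,0],[0,0,0]])

```text
clock: 6.13
position: [0.5708, -0.0227, 0.0433]
tool_rot: [-3.142, -0.0, 3.064]
force: [0.6, 0.1, -0.3]
grip_width: 0.0001
finger_force: 0.0
```

apply_moves(linear=[[0,0,0],[0,0,0],[0,0,0],[0,0,0],[0,0,0]], delta_rot=[[0,0,0],[0,0,0],[0,0,0],[0,0,0],[0,0,0]])

```text
clock: 6.55
position: [0.5708, -0.0228, 0.0433]
tool_rot: [-3.142, -0.0, 3.064]
force: [-0.4, 0.6, -0.4]
grip_width: -0.0001
finger_force: 0.0
```

apply_moves(linear=[[0,0,0],[0,0,0],[0,0,0],[0,0,0],[0,0,0]], delta_rot=[[0,0,0],[0,0,0],[0,0,0],[0,0,0],[0,0,0]])

```text
clock: 6.97
position: [0.5708, -0.0228, 0.0433]
tool_rot: [-3.142, -0.0, 3.064]
force: [0.4, -0.2, 0.2]
grip_width: -0.0001
finger_force: 0.0
```

apply_moves(linear=[[0,0,0],[0,0,0],[0,0,0],[0,0,0],[0,0,0]], delta_rot=[[0,0,0],[0,0,0],[0,0,0],[0,0,0],[0,0,0]])

```text
clock: 7.38
position: [0.5708, -0.0228, 0.0433]
tool_rot: [-3.142, -0.0, 3.064]
force: [0.1, 0.1, -0.5]
grip_width: 0.0001
finger_force: 0.0
```

apply_moves(linear=[[0,0,0],[0,0,0],[0,0,0],[0,0,0],[0,0,0]], delta_rot=[[0,0,0],[0,0,0],[0,0,0],[0,0,0],[0,0,0]])

```text
clock: 7.8
position: [0.5708, -0.0228, 0.0433]
tool_rot: [-3.142, -0.0, 3.064]
force: [0.1, -0.0, -0.1]
grip_width: -0.0001
finger_force: 0.0
```

```bash
python3 - <<'E'
from h import *
st(); print(rel([.571,-.023,.0425]),rel([.465,-.0445,.072]))
E
```

```text
7.8 [ 0.5708 -0.0228  0.0433] [-3.1415 -0.      3.064 ] [ 0.1338 -0.043  -0.0782] [-0.1755  0.7103  0.1588  1.878  -0.1928  0.5681  1.6016] chas [0.0534 0.0164 0.0433]
[-0.002 -0.002  0.008] [ 1.038 -0.299 -0.287]
```

apply_moves(linear=[[0,0,-0.15],[0,0,-0.35],[0,0,-0.5],[0.15,-0.05,-0.55],[0.35,-0.1,-0.55]], delta_rot=[[0,0,0],[0,0,0],[0,0,0],[0,0,0],[0,0,0]])

```text
clock: 8.22
position: [0.5364, -0.0299, 0.0996]
tool_rot: [3.141, 0.003, 3.065]
force: [-0.8, -0.8, -0.4]
grip_width: -0.0002
finger_force: 0.0
```

apply_moves(linear=[[0.2,-0.06,0],[0.4,-0.12,0.05],[0.55,-0.17,0.12],[0.65,-0.2,0.2],[0.688,-0.2,0.25]], delta_rot=[[0,0,0],[0,0,0],[0,0,0],[0,0,0],[0,0,0]])

```text
clock: 8.63
position: [0.4635, -0.0451, 0.073]
tool_rot: [-3.141, -0.001, 3.063]
force: [0.2, 0.3, -0.2]
grip_width: 0.0
finger_force: 0.0
```

```bash
python3 - <<'E'
from h import *
st(); im,d=optics.grab_frame('wrist'); s=monitor.observe(); print(rel([.465,-.0445,.072]))
cv2.imwrite('pics/w4.png',im[:,:,::-1])
E
```

```text
8.6333 [ 0.4635 -0.0451  0.073 ] [-3.1414e+00 -9.0000e-04  3.0633e+00] [ 0.1889  0.2914 -0.1684] [-0.1528  0.5461  0.1599  2.1388 -0.1833  0.4701  1.6407] chas [-0.0518 -0.0143  0.073 ]
[-0.015  0.003  0.003]
```

View pics/w4.png

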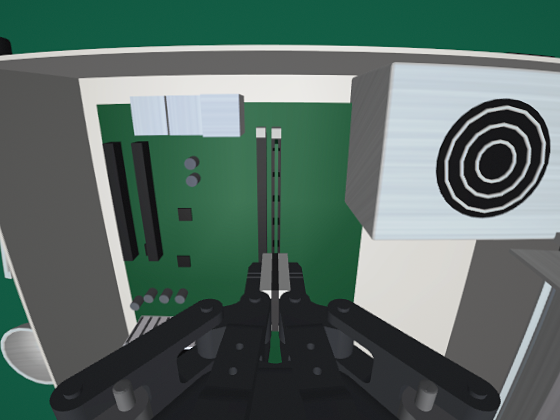

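In the wrist view the fingertips (276,255) line up with the module strip (277). I'll hold here.

apply_moves(linear=[[-0.01,0,0],[-0.01,0,0],[-0.01,0,0],[-0.01,0,0],[-0.01,0,0]], delta_rot=[[0,0,0],[0,0,0],[0,0,0],[0,0,0],[0,0,0]])

```text
clock: 9.1
position: [0.4664, -0.0446, 0.0735]
tool_rot: [-3.142, 0.0, 3.064]
force: [-0.3, -0.5, -0.7]
grip_width: 0.0001
finger_force: 0.0
```

apply_moves(linear=[[0,0,0],[0,0,0],[0,0,0],[0,0,0],[0,0,0]], delta_rot=[[0,0,0],[0,0,0],[0,0,0],[0,0,0],[0,0,0]])

```text
clock: 9.52
position: [0.4661, -0.0447, 0.0733]
tool_rot: [-3.142, 0.0, 3.064]
force: [-0.6, 0.4, 0.4]
grip_width: 0.0002
finger_force: 0.0
```

apply_moves(linear=[[0,0,0],[0,0,0],[0,0,0],[0,0,0],[0,0,0]], delta_rot=[[0,0,0],[0,0,0],[0,0,0],[0,0,0],[0,0,0]])

```text
clock: 9.93
position: [0.466, -0.0447, 0.0733]
tool_rot: [-3.142, -0.0, 3.064]
force: [0.7, 0.2, 0.4]
grip_width: 0.0003
finger_force: 0.0
```

apply_moves(linear=[[0,0,0],[0,0,0],[0,0,0],[0,0,0],[0,0,0]], delta_rot=[[0,0,0],[0,0,0],[0,0,0],[0,0,0],[0,0,0]])

```text
clock: 10.35
position: [0.466, -0.0447, 0.0733]
tool_rot: [3.142, -0.0, 3.064]
force: [-0.1, 0.8, 0.3]
grip_width: -0.0
finger_force: 0.0
```

apply_moves(linear=[[0,0,0],[0,0,0],[0,0,0],[0,0,0],[0,0,0]], delta_rot=[[0,0,0],[0,0,0],[0,0,0],[0,0,0],[0,0,0]])

```text
clock: 10.77
position: [0.466, -0.0447, 0.0733]
tool_rot: [-3.142, 0.0, 3.064]
force: [0.4, 0.8, 0.6]
grip_width: -0.0001
finger_force: 0.0
```

apply_moves(linear=[[0,0,0],[0,0,0],[0,0,0],[0,0,0],[0,0,0]], delta_rot=[[0,0,0],[0,0,0],[0,0,0],[0,0,0],[0,0,0]])

```text
clock: 11.18
position: [0.466, -0.0447, 0.0733]
tool_rot: [-3.142, -0.0, 3.064]
force: [-0.8, 0.7, -0.6]
grip_width: 0.0002
finger_force: 0.0
```

apply_moves(linear=[[0,0,0],[0,0,0],[0,0,0],[0,0,0],[0,0,0]], delta_rot=[[0,0,0],[0,0,0],[0,0,0],[0,0,0],[0,0,0]])

```text
clock: 11.6
position: [0.466, -0.0447, 0.0733]
tool_rot: [-3.142, -0.0, 3.064]
force: [-0.2, 0.1, 0.1]
grip_width: 0.0001
finger_force: 0.0
```

```bash
python3 - <<'E'
from h import *
st()
def W(p): return O+RC@np.array(p)
print(rel(W([.0325,.185,.335])),rel(W([.0325,.185,.232])))
E
```

```text
11.6 [ 0.466  -0.0447  0.0733] [-3.1416 -0.      3.0641] [-0.2432  0.135   0.0793] [-0.1535  0.5476  0.1601  2.1333 -0.1831  0.4731  1.6402] chas [-0.0493 -0.0137  0.0733]
[-0.82   1.986 -2.617] [-0.82   1.986 -1.587]
```

apply_moves(linear=[[0,0,-0.15],[0,0,-0.35],[0,0,-0.55],[0,0,-0.75],[0,0,-0.95]], delta_rot=[[0,0,0],[0,0,0],[0,0,0],[0,0,0],[0,0,0]])

```text
clock: 12.02
position: [0.4658, -0.0447, 0.1693]
tool_rot: [-3.141, -0.0, 3.064]
force: [-0.4, -0.3, -1.2]
grip_width: 0.0002
finger_force: 0.0
```

apply_moves(linear=[[0,0,-0.2],[0,0,-0.4],[0,0,-0.6],[0,0,-0.8],[0,0,-0.95]], delta_rot=[[0,0,0],[0,0,0],[0,0,0],[0,0,0],[0,0,0]])

```text
clock: 12.43
position: [0.4662, -0.0447, 0.2649]
tool_rot: [3.141, 0.001, 3.064]
force: [-0.2, 0.4, -0.8]
grip_width: 0.0
finger_force: 0.0
```

apply_moves(linear=[[0,0,-0.2],[0,0,-0.4],[0,0,-0.6],[0,0,-0.75],[0,0,-0.75]], delta_rot=[[0,0,0],[0,0,0],[0,0,0],[0,0,0],[0,0,0]])

```text
clock: 12.85
position: [0.4669, -0.0448, 0.3409]
tool_rot: [3.141, 0.004, 3.064]
force: [0.9, 0.9, 0.0]
grip_width: -0.0001
finger_force: 0.0
```

apply_moves(linear=[[-0.08,0.2,0],[-0.16,0.4,0],[-0.24,0.6,0],[-0.32,0.8,0],[-0.41,0.99,0]], delta_rot=[[0,0,0],[0,0,0],[0,0,0],[0,0,0],[0,0,0]])

```text
clock: 13.27
position: [0.5146, 0.0519, 0.3378]
tool_rot: [-3.142, -0.001, 3.064]
force: [0.3, -0.9, -0.4]
grip_width: -0.0002
finger_force: 0.0
```

apply_moves(linear=[[-0.08,0.2,0],[-0.16,0.4,0],[-0.24,0.6,0],[-0.32,0.8,0],[-0.41,0.99,0]], delta_rot=[[0,0,0],[0,0,0],[0,0,0],[0,0,0],[0,0,0]])

```text
clock: 13.68
position: [0.5632, 0.1475, 0.3377]
tool_rot: [-3.141, -0.001, 3.064]
force: [-0.5, 0.8, 0.3]
grip_width: -0.0001
finger_force: 0.0
```

```bash
cat >> h.py <<'E'
def Wc(p): return O+RC@np.array(p)
E
python3 - <<'E'
from h import *
st(); print(rel(Wc([.0325,.185,.232])))
E
```

```text
13.6833 [0.5632 0.1475 0.3377] [-3.1414e+00 -8.0000e-04  3.0644e+00] [-0.542   0.804   0.3382] [-0.4827  0.3631  0.1727  1.5836 -0.0656  1.2013  1.1963] chas [0.0324 0.1855 0.3377]
[-1.000e-03 -5.000e-03  1.057e+00]
```

apply_moves(linear=[[0,0,0.15],[0,0,0.35],[0,0,0.55],[0,0,0.7],[0,0,0.8]], delta_rot=[[0,0,0],[0,0,0],[0,0,0],[0,0,0],[0,0,0]])

```text
clock: 14.1
position: [0.5624, 0.1461, 0.2562]
tool_rot: [-3.141, -0.002, 3.064]
force: [0.5, -0.1, -0.3]
grip_width: -0.0001
finger_force: 0.0
```

apply_moves(linear=[[0,0,0.08],[0,0,0.16],[0,0,0.24],[0,-0.1,0.25],[0,-0.2,0.25]], delta_rot=[[0,0,0],[0,0,0],[0,0,0],[0,0,0],[0,0,0]])

```text
clock: 14.52
position: [0.5614, 0.1258, 0.233]
tool_rot: [-3.141, -0.0, 3.065]
force: [0.2, -0.9, 0.6]
grip_width: 0.0002
finger_force: 0.0
```

apply_moves(linear=[[0,-0.05,0],[0,-0.1,0],[0,-0.14,0],[0,-0.18,0],[0,-0.18,0]], delta_rot=[[0,0,0],[0,0,0],[0,0,0],[0,0,0],[0,0,0]])

```text
clock: 14.93
position: [0.5603, 0.1076, 0.2336]
tool_rot: [-3.142, 0.0, 3.063]
force: [0.1, -0.1, -0.2]
grip_width: 0.0002
finger_force: 0.0
```

```bash
python3 - <<'E'
from h import *
st()
r,t=.148,np.linspace(1.418,0,14); y=.1465-r*np.cos(t)+.0145; z=.086+r*np.sin(t); print(np.c_[t,y,z].round(4).tolist()); print(np.c_[np.diff(y)*10,-np.diff(z)*10].round(3).tolist())
E
```

```text
14.9333 [0.5603 0.1076 0.2336] [-3.1415e+00  4.0000e-04  3.0632e+00] [ 0.1452 -0.0819 -0.2346] [-0.4126  0.4367  0.1636  1.7523 -0.084   0.9591  1.2765] chas [0.0327 0.1455 0.2336]
[[1.418, 0.1385, 0.2323], [1.3089, 0.1227, 0.229], [1.1998, 0.1073, 0.2239], [1.0908, 0.0927, 0.2173], [0.9817, 0.0788, 0.2091], [0.8726, 0.0659, 0.1994], [0.7635, 0.0541, 0.1883], [0.6545, 0.0436, 0.1761], [0.5454, 0.0345, 0.1628], [0.4363, 0.0269, 0.1485], [0.3272, 0.0209, 0.1336], [0.2182, 0.0165, 0.118], [0.1091, 0.0139, 0.1021], [0.0, 0.013, 0.086]]
[[-0.158, 0.033], [-0.153, 0.05], [-0.147, 0.067], [-0.139, 0.082], [-0.129, 0.097], [-0.118, 0.11], [-0.105, 0.122], [-0.091, 0.133], [-0.076, 0.142], [-0.06, 0.15], [-0.043, 0.155], [-0.026, 0.159], [-0.009, 0.161]]
```

apply_moves(linear=[[0,-0.04,0],[0,-0.08,0.01],[0,-0.12,0.02],[0,-0.16,0.03],[0,-0.2,0.04]], delta_rot=[[0,0,0],[0,0,0],[0,0,0],[0,0,0],[0,0,0]])

```text
clock: 15.35
position: [0.5588, 0.0886, 0.2294]
tool_rot: [3.141, 0.001, 3.064]
force: [0.2, 3.1, 4.1]
grip_width: 0.0002
finger_force: 2.2
```

apply_moves(linear=[[0,-0.04,0.01],[0,-0.07,0.02],[0,-0.11,0.03],[0,-0.14,0.04],[0,-0.17,0.055]], delta_rot=[[0,0,0],[0,0,0],[0,0,0],[0,0,0],[0,0,0]])

```text
clock: 15.77
position: [0.5573, 0.0712, 0.2237]
tool_rot: [-3.142, 0.0, 3.064]
force: [0.4, 2.3, 3.9]
grip_width: 0.0001
finger_force: 2.0
```

apply_moves(linear=[[0,-0.03,0.01],[0,-0.06,0.025],[0,-0.09,0.04],[0,-0.12,0.055],[0,-0.147,0.067]], delta_rot=[[0,0,0],[0,0,0],[0,0,0],[0,0,0],[0,0,0]])

```text
clock: 16.18
position: [0.5561, 0.0565, 0.2169]
tool_rot: [-3.141, -0.0, 3.064]
force: [0.8, 2.1, 3.5]
grip_width: 0.0002
finger_force: 1.9
```

```bash
cat >> h.py <<'E'
def cage():
    P=cloud('scene',optics.grab_frame('scene')[1]).reshape(-1,3); Q=(P-O)@RC; p=Q-[0,.1465,.086]
    for lo,hi in((-.06,-.01),(.075,.125)):
        q=p[(p[:,0]>lo)&(p[:,0]<hi)&(np.hypot(p[:,1],p[:,2])>.04)&(np.hypot(p[:,1],p[:,2])<.165)&(p[:,2]>-.01)&(p[:,1]<.005)]
        a=np.arctan2(q[:,2],-q[:,1]); h,e=np.histogram(a,60,(-.1,1.7)); i=h.argmax(); b=(a>e[i]-.06)&(a<e[i+1]+.06); print('angle',np.median(a[b]).round(3),b.sum())
E
python3 - <<'E'
from h import *
st(); cage()
E
```

```text
16.1833 [0.5561 0.0565 0.2169] [-3.1414e+00 -2.0000e-04  3.0640e+00] [0.7648 2.1433 3.5034] [-0.332   0.4384  0.1696  1.7997 -0.0907  0.9113  1.3707] chas [0.0325 0.0943 0.2169]
angle 1.133 929
angle 1.129 671
```

apply_moves(linear=[[0,-0.03,0.015],[0,-0.06,0.03],[0,-0.09,0.045],[0,-0.12,0.06],[0,-0.15,0.08]], delta_rot=[[0,0,0],[0,0,0],[0,0,0],[0,0,0],[0,0,0]])

```text
clock: 16.65
position: [0.5549, 0.0417, 0.2089]
tool_rot: [-3.142, -0.0, 3.064]
force: [0.1, 1.3, 3.5]
grip_width: -0.0
finger_force: 1.7
```

apply_moves(linear=[[0,-0.026,0.02],[0,-0.052,0.04],[0,-0.078,0.06],[0,-0.104,0.08],[0,-0.13,0.097]], delta_rot=[[0,0,0],[0,0,0],[0,0,0],[0,0,0],[0,0,0]])

```text
clock: 17.07
position: [0.554, 0.0287, 0.1992]
tool_rot: [-3.141, -0.0, 3.064]
force: [-0.5, 2.0, 2.5]
grip_width: -0.0001
finger_force: 1.5
```

apply_moves(linear=[[0,-0.024,0.022],[0,-0.048,0.044],[0,-0.072,0.066],[0,-0.095,0.088],[0,-0.118,0.11]], delta_rot=[[0,0,0],[0,0,0],[0,0,0],[0,0,0],[0,0,0]])

```text
clock: 17.48
position: [0.5531, 0.017, 0.1882]
tool_rot: [-3.142, 0.0, 3.064]
force: [0.2, 0.3, 4.0]
grip_width: -0.0001
finger_force: 1.4
```

apply_moves(linear=[[0,-0.021,0.024],[0,-0.042,0.048],[0,-0.063,0.072],[0,-0.084,0.096],[0,-0.105,0.122]], delta_rot=[[0,0,0],[0,0,0],[0,0,0],[0,0,0],[0,0,0]])

```text
clock: 17.9
position: [0.5523, 0.0065, 0.176]
tool_rot: [-3.141, -0.0, 3.064]
force: [0.1, -0.1, 2.8]
grip_width: -0.0002
finger_force: 1.3
```

```bash
python3 - <<'E'
from h import *
st(); cage()
E
```

```text
17.9 [0.5523 0.0065 0.176 ] [-3.1415 -0.      3.064 ] [ 0.0708 -0.0946  2.7609] [-0.241   0.481   0.1662  1.8555 -0.1054  0.8136  1.4725] chas [0.0326 0.0441 0.176 ]
angle 0.69 1148
angle 0.687 962
```

apply_moves(linear=[[0,-0.018,0.026],[0,-0.036,0.052],[0,-0.054,0.079],[0,-0.072,0.106],[0,-0.09,0.133]], delta_rot=[[0,0,0],[0,0,0],[0,0,0],[0,0,0],[0,0,0]])

```text
clock: 18.37
position: [0.5515, -0.0025, 0.1626]
tool_rot: [-3.141, -0.0, 3.064]
force: [0.5, -0.4, 3.2]
grip_width: 0.0003
finger_force: 1.2
```

apply_moves(linear=[[0,-0.015,0.028],[0,-0.03,0.056],[0,-0.045,0.084],[0,-0.06,0.113],[0,-0.076,0.142]], delta_rot=[[0,0,0],[0,0,0],[0,0,0],[0,0,0],[0,0,0]])

```text
clock: 18.78
position: [0.551, -0.0099, 0.1484]
tool_rot: [-3.142, -0.0, 3.064]
force: [-0.1, 0.5, 2.2]
grip_width: 0.0003
finger_force: 1.1
```

apply_moves(linear=[[0,-0.012,0.03],[0,-0.024,0.06],[0,-0.036,0.09],[0,-0.048,0.12],[0,-0.06,0.15]], delta_rot=[[0,0,0],[0,0,0],[0,0,0],[0,0,0],[0,0,0]])

```text
clock: 19.2
position: [0.5505, -0.0158, 0.1334]
tool_rot: [-3.142, -0.0, 3.064]
force: [0.1, 0.2, 1.3]
grip_width: -0.0003
finger_force: 1.0
```

apply_moves(linear=[[0,-0.009,0.03],[0,-0.018,0.06],[0,-0.027,0.09],[0,-0.035,0.12],[0,-0.043,0.155]], delta_rot=[[0,0,0],[0,0,0],[0,0,0],[0,0,0],[0,0,0]])

```text
clock: 19.62
position: [0.5502, -0.0201, 0.1179]
tool_rot: [-3.142, 0.0, 3.064]
force: [0.4, -1.3, 1.9]
grip_width: 0.0004
finger_force: 1.0
```

```bash
python3 - <<'E'
from h import *
st(); cage()
E
```

```text
19.6167 [ 0.5502 -0.0201  0.1179] [-3.1416e+00  1.0000e-04  3.0641e+00] [ 0.4327 -1.2722  1.9202] [-0.178   0.5627  0.1475  1.9014 -0.124   0.6861  1.5364] chas [0.0326 0.0174 0.1179]
angle 0.232 1110
angle 0.232 929
```

apply_moves(linear=[[0,-0.005,0.03],[0,-0.01,0.06],[0,-0.015,0.09],[0,-0.02,0.12],[0,-0.025,0.155]], delta_rot=[[0,0,0],[0,0,0],[0,0,0],[0,0,0],[0,0,0]])

```text
clock: 20.08
position: [0.55, -0.0226, 0.1025]
tool_rot: [-3.142, 0.0, 3.064]
force: [-0.4, -0.3, 2.2]
grip_width: 0.0002
finger_force: 1.0
```

apply_moves(linear=[[0,0,0.025],[0,-0.005,0.05],[0,-0.005,0.075],[0,-0.005,0.1],[0,-0.01,0.12]], delta_rot=[[0,0,0],[0,0,0],[0,0,0],[0,0,0],[0,0,0]])

```text
clock: 20.5
position: [0.55, -0.0234, 0.0904]
tool_rot: [3.141, 0.0, 3.064]
force: [-0.7, 2.0, 2.1]
grip_width: -0.0003
finger_force: 0.9
```

apply_moves(linear=[[0,0,0.008],[0,0,0.016],[0,0,0.024],[0,0,0.032],[0,0,0.04]], delta_rot=[[0,0,0],[0,0,0],[0,0,0],[0,0,0],[0,0,0]])

```text
clock: 20.92
position: [0.5499, -0.0234, 0.0867]
tool_rot: [3.142, 0.0, 3.064]
force: [-1.1, 1.6, 2.0]
grip_width: -0.0001
finger_force: 1.0
```

```bash
python3 - <<'E'
from h import *
st(); cage()
E
```

```text
20.9167 [ 0.5499 -0.0234  0.0867] [3.1415e+00 1.0000e-04 3.0642e+00] [-1.0573  1.5522  1.9739] [-0.1622  0.6119  0.1347  1.9176 -0.1332  0.6206  1.5503] chas [0.0326 0.0141 0.0867]
angle 0.005 994
angle 0.006 859
```

Press the last bit in fine steps.

apply_moves(linear=[[0,0,0.002],[0,0,0.004],[0,0,0.006],[0,0,0.008],[0,0,0.01]], delta_rot=[[0,0,0],[0,0,0],[0,0,0],[0,0,0],[0,0,0]])

```text
clock: 21.38
position: [0.55, -0.0235, 0.086]
tool_rot: [3.141, 0.0, 3.064]
force: [-3.6, 1.5, 13.4]
grip_width: 0.0001
finger_force: 6.8
```

apply_moves(linear=[[0,0,0.001],[0,0,0.002],[0,0,0.003],[0,0,0.004],[0,0,0.005]], delta_rot=[[0,0,0],[0,0,0],[0,0,0],[0,0,0],[0,0,0]])

```text
clock: 21.8
position: [0.55, -0.0234, 0.086]
tool_rot: [3.141, 0.0, 3.064]
force: [-7.9, 1.9, 22.0]
grip_width: 0.0002
finger_force: 10.7
```

The force rises sharply at z = 0.086, so the cage is resting on its buffers. I'll lift clear.

apply_moves(linear=[[0,0,-0.03],[0,0,-0.1],[0,0,-0.3],[0,0,-0.6],[0,0,-0.9]], delta_rot=[[0,0,0],[0,0,0],[0,0,0],[0,0,0],[0,0,0]])

```text
clock: 22.22
position: [0.5494, -0.0237, 0.1762]
tool_rot: [-3.141, -0.001, 3.064]
force: [1.2, 0.2, 0.4]
grip_width: 0.0001
finger_force: 0.0
```

apply_moves(linear=[[0,0,-0.25],[0,0,-0.5],[0,0,-0.75],[0,0,-0.9],[0,0,-0.9]], delta_rot=[[0,0,0],[0,0,0],[0,0,0],[0,0,0],[0,0,0]])

```text
clock: 22.63
position: [0.5511, -0.0238, 0.2687]
tool_rot: [3.141, 0.005, 3.064]
force: [-0.3, -0.1, -0.1]
grip_width: -0.0001
finger_force: 0.0
```

apply_moves(linear=[[0,0,0],[0,0,0],[0,0,0],[0,0,0],[0,0,0]], delta_rot=[[0,0,0],[0,0,0],[0,0,0],[0,0,0],[0,0,0]])

```text
clock: 23.05
position: [0.5497, -0.0236, 0.2646]
tool_rot: [-3.141, -0.001, 3.064]
force: [-0.5, 0.0, -0.8]
grip_width: 0.0
finger_force: 0.0
```

```bash
python3 - <<'E'
from h import *
st(); cage(); grab('scene','end')
E
```

```text
23.05 [ 0.5497 -0.0236  0.2646] [-3.1413e+00 -1.0000e-03  3.0641e+00] [-0.5093  0.0308 -0.7648] [-0.2081  0.372   0.1906  1.7677 -0.0812  1.0107  1.5063] chas [0.0324 0.0139 0.2646]
angle 0.0 1004
angle -0.0 916
```

View pics/end.png

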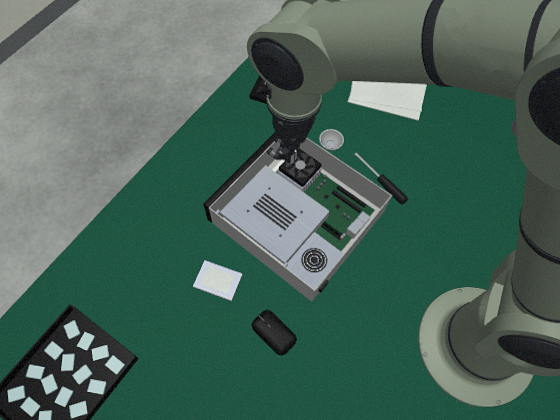

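The cage lies flat, with its vent at (272,212). The mouse, spare drive, screwdriver and bowl are where they were at the start, and the arm is clear.

```bash
python3 -c "
from workcell import workorder; print(workorder.job_done())"
```

```text
the job is handed in; nothing more can be done
None
```

The job is handed in, no verdict returned: I held the closed fingertips about 27 mm over the battery, then the memory module, for over two seconds each, then pushed the cage fully down (measured angle 0.00, peak push about 24 N at the buffers) and moved clear at 23 s; the loose items look undisturbed.

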